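Clamp the low swing-top plaster canister

TASK

Both plaster canisters have their lids on but neither is clamped. Seal the low, wide canister: swing its wire bail up and over the lid by the wooden thumb piece until it snaps over centre and sits fully home, then let go. Leave the bail of the tall, narrow canister as it is.

Things in the scene. Friction and masses are not known exactly. Their poses are not given: they have to be found in the camera images.
- low_bail (a joint): Wire bail of the low canister, angle in rad: 0 leans back 0.87 from upright, 0.87 is upright, growing as it swings over the lid to the front; 1.20 is the stop, fully home. Starts between -0.12 and 0.12, held by light friction. From about 0.2 the gasket pushes back (up to 5 N at the thumb piece); past the centre at 0.96 it snaps to the stop and holds; let go earlier, it springs back.
- low_grip (a point): Centre of the wooden thumb piece of the low canister's bail, 74 mm from the pivot axis: 24 mm wide along the pivot axis (its y), 12 mm thick (its x), 32 mm long (its z, outward along the bail). The bail's wire crossbar, 75 mm wide, 4 mm thick, lies 30 mm nearer the pivot. With the bail upright the lid's top is 29 mm below this point.
- low_pivot (a point): Middle of the bail's pivot axis in the neck of the low, wide canister (white ceramic, 100 mm across, domed lid top 133 mm high; it stands firmly), 88 mm above the table. Its y is the pivot axis, its -x the front, to which the bail is swung; +x the back, where the open bail leans; z up.
- tall_grip (a point): Centre of a like thumb piece on the bail of the other canister, the tall, narrow one (white ceramic, 76 mm across, 173 mm high), which is to stay as it is.

How it is judged:
At the end, for the whole second after the job is handed in: The low canister's bail is past its centre and home (joint above 1.1 rad; the stop is at 1.20), and the tall canister's thumb piece is within 15 mm of where it was (value of joint low_bail above 1.1 rad and distance of tall_grip from where it was at the start of the episode below 0.015 m); the robot touches nothing.
It fails at once if the tall canister's bail is swung (its thumb piece moved by more than 25 mm) (distance of tall_grip from where it was at the start of the episode above 0.025 m).
It also fails if it takes over 32 s, if anything falls off the work surface, if the arm or the gripper's body presses on something with over 40 N, if the wrist force passes 120 N, or if a joint passes its speed limit or range.

ROBOT

A 6-joint arm with a two-finger parallel gripper is mounted at the origin on a cart in front of the work surface, level with it; the furniture and walls round the work are solid. World frame = base frame: x ahead of the robot, y to its left, z up, the work surface at z = 0. Lengths are in m, angles in rad, forces in N, time in s.
With the tool pointing down it reaches from about 0.35 to 0.95 m from the base axis. Payload 17.4 kg.
Tool frame: the origin (TCP) lies at the very end of the fingers, on their centre line; the grasp point (between the pads) lies 19 mm behind it; z points along the fingers, y is the line along which they close (so a half turn about z gives the same grasp; the last joint's range is limited). The gripper opens to 93 mm and grips with 3 to 60 N. Pads are 15 mm wide; open, the fingers measure 128 mm over their backs; the gripper's body (75 mm by 188 mm) begins 65 mm behind the grasp point.
Start: joints at [-1.28, 0.116, 1.442, -0, 1.584, -0.038], TCP at [0.218, -0.639, 0.192] pointing down, gripper open.
Joint ranges: [-2.83, 2.83], [-0.83, 2.19], [0.07, 2.5], [-1.14, 4.28], [0.01, 3], [-2.97, 2.97]. Speed limits (rad/s): [1.89, 1.89, 2.22, 3.14, 3.14, 3.14].

INTERFACE

Orientations are given as a 3x3 rotation matrix whose columns are the frame's x, y, z axes.
In Python, from rig import bot gives the robot as it stands. The module is installed in compiled form; this text tells all that it offers.
- The arm moves only by the shell command python3 -m creep 'ROWS' [FORCE]. ROWS is JSON, a list of rows, each a list of 5 numbers: the opening, from 0 (shut) to 1 (fully open), then the shift along the tool's x, y, z in m, then the turn about the tool's z in rad. In form: [[hand, tx, ty, tz, twist], ...]. A call has exactly 8 rows; each row is the pose to reach, as a shift and turn from the pose commanded when the call began, along the tool's axes at that moment; what a row does not reach only later rows make up. A row lasts 1/8 s, in which the tool goes at most 62.5 mm and 10.7 degrees, less where a joint would pass 70% of its speed; a pose out of reach is approached as far as the arm can. A call with a gripper value outside its range is refused whole. The fingers move at their own pace and stop on an object; FORCE is the grip in N (left out, the last holds). Time passes only in rows, so rows that repeat a pose let the fingers close, or fill a call up. It gives the time, the measured TCP pose, the force, the opening and the grip force at its end, in the units of the state.
- bot.get_obs(): the state, without advancing time (a new reading comes with each control period).
- bot.capture(name): name is "scene" or "top" or "wrist"; returns a dict with "pixels" (420x560x3 uint8, blue, green, red), "fx", "fy", "cx", "cy" (pixels), "R" (3x3) and "t" (3): a world point X has camera coordinates R X + t; the wrist camera has in their place "hand_eye" (4x4, takes a point from camera to tool coordinates, whose origin is the TCP and whose axes are the flange's). Camera axes: x right, y down, z forward; pixel columns grow to the right and rows downward; lengths in m; the calibration is good to about 2 mm. A picture is of the moment at which its call begins: read the wrist's pose just before it. There is no depth.
- bot.hand_in(): hands the job in; it is judged then, once.
The state is a dict: "time_s": time; "joint_positions": joint angles; "joint_vel": joint speeds; "joint_torque": joint torques, N m; "tool_pos": TCP position; "tool_rot": TCP orientation; "contact_force": force on the tool from outside, world axes, zero at the start; "ft_torque": the same for the moment, N m; "gripper_width": finger opening in m; "gripper_force": force on a finger pad.
Only numpy, scipy, OpenCV 4.12 (cv2) and the standard library are available. Lean on these libraries where they do the work, as an engineer would, in place of code of your own. Each camera call takes 0.05 s, during which the arm holds its last target. There are 200 camera calls.

## Working session

There is one attempt and no reset: what is moved stays moved. The work goes in short steps, Python scripts to look and compute and a shell command to move; the robot and the scene stay as the last step left them, time stands still between calls to the robot, and variables do not carry over. Pictures are saved under pics/ and viewed, at most 10 in all, crops included, and the job is handed in when it is done.

```bash
mkdir -p pics
cat > h.py <<'E'
import numpy as np,cv2
from rig import bot
np.set_printoptions(precision=4,suppress=True)
def cam(n):
    c=bot.capture(n); return c
def save(n,f,s=1.4):
    c=bot.capture(n); cv2.imwrite('pics/'+f,cv2.resize(c['pixels'],None,fx=s,fy=s)); 
    np.savez('cal_'+n,**{k:v for k,v in c.items()}); return c
def ray(c,u,v):
    d=np.array([(u-c['cx'])/c['fx'],(v-c['cy'])/c['fy'],1.]); R=np.array(c['R']);t=np.array(c['t'])
    return -R.T@t, R.T@d
E
python3 - <<'E'
from h import *
for n in('scene','top'):
    c=save(n,n+'1.png'); print(n,c['fx'],c['cx'],c['cy'],-np.array(c['R']).T@np.array(c['t']));print(c['R'])
o=bot.get_obs();print(o['time_s'],o['tool_rot'],o['gripper_width'])
E
```

```text
scene 517.3097647068605 275.12472358557113 214.8088122725084 [0.2221 0.5395 0.6909]
[[-0.82   -0.5722  0.0158]
 [-0.3732  0.5135 -0.7727]
 [ 0.4341 -0.6395 -0.6345]]
top 544.7691921606756 281.22275361907174 210.3601043389587 [0.5083 0.0118 1.0227]
[[-0.0295 -0.9996 -0.0049]
 [-0.9973  0.0297 -0.0667]
 [ 0.0668  0.0029 -0.9978]]
0.1 [[ 0.9464  0.3229 -0.0003]
 [ 0.3229 -0.9464  0.001 ]
 [ 0.0001 -0.001  -1.    ]] 0.09306052837674761
```

View pics/scene1.png

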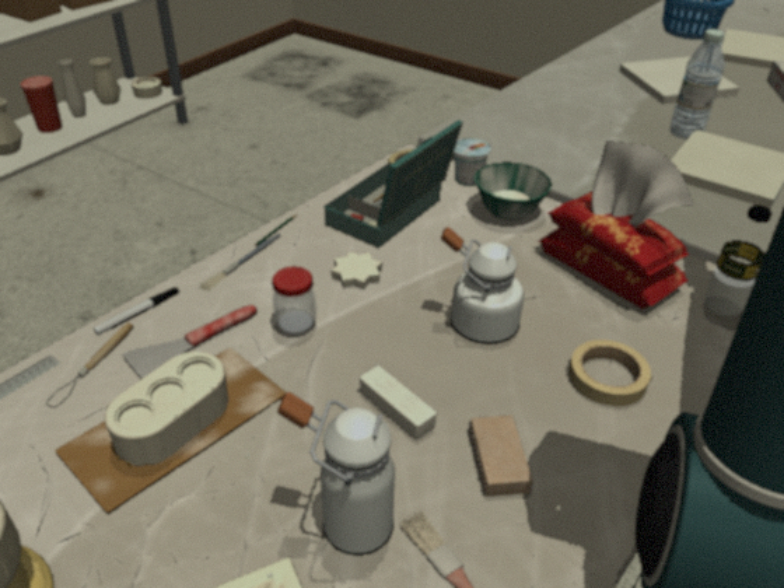

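View pics/top1.png

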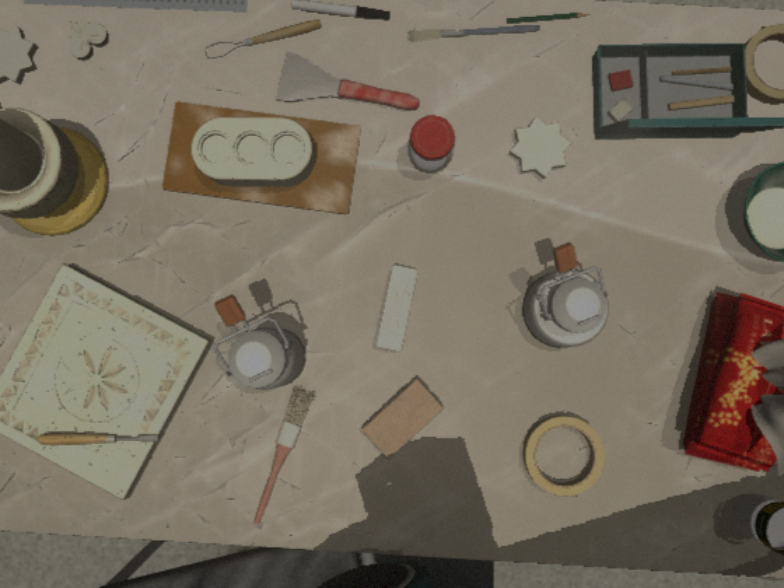

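The low canister is at top (565,305) and scene (488,300), with its thumb piece at top (566,257) and scene (454,240). The tall one has its thumb piece at top (230,311) and scene (296,409). All pixels are in the 1.4x pictures.

```bash
cat > m.py <<'E'
from h import *
S=dict(np.load('cal_scene.npz'));T=dict(np.load('cal_top.npz'))
def tri(a,b):
    o1,d1=ray(S,a[0]/1.4,a[1]/1.4);o2,d2=ray(T,b[0]/1.4,b[1]/1.4)
    k=np.linalg.lstsq(np.c_[d1,-d2],o2-o1,rcond=None)[0]
    p,q=o1+k[0]*d1,o2+k[1]*d2
    return (p+q)/2,np.linalg.norm(p-q)
def onz(c,u,z):
    o,d=ray(c,u[0]/1.4,u[1]/1.4); return o+d*(z-o[2])/d[2]
print('low',tri((454,240),(566,257)),'tall',tri((296,409),(230,311)))
print('lid top z.133',onz(T,(578,297),.133),onz(S,(494,250),.133))
print('body',onz(T,(565,307),.06))
print('tallc',onz(T,(255,360),.173))
E
python3 m.py
python3 - <<'E'
import cv2
a=cv2.imread('pics/top1.png')[215:375,490:650];b=cv2.imread('pics/scene1.png')[210:370,410:570]
cv2.imwrite('pics/crop.png',cv2.resize(cv2.hconcat([a,b]),None,fx=2.5,fy=2.5,interpolation=2))
E
```

```text
low (array([ 0.606 , -0.19  ,  0.1283]), np.float64(0.0008241378633682234)) tall (array([0.553 , 0.1985, 0.1705]), np.float64(0.00160497239007893))
lid top z.133 [ 0.5586 -0.2006  0.133 ] [ 0.5473 -0.1954  0.133 ]
body [ 0.5505 -0.2011  0.06  ]
tallc [0.4969 0.1705 0.173 ]
```

View pics/crop.png

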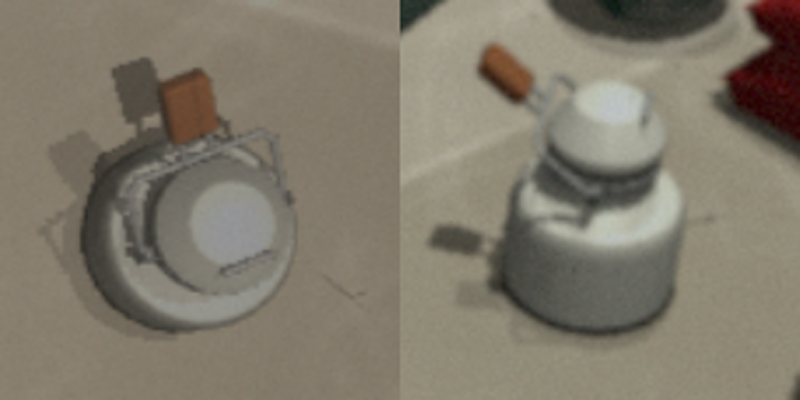

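Pivot is at about (0.549, -0.207), and the back direction is about 18.5°, which the tool's x already matches. Rise, then travel to a point behind the thumb piece with the fingers shut.

```bash
python3 -m creep '[[0,0,0,-0.06,0],[0,0,0,-0.12,0],[0,0.03,-0.016,-0.16,0],[0,0.08,-0.042,-0.16,0],[0,0.13,-0.069,-0.16,0],[0,0.18,-0.096,-0.16,0],[0,0.23,-0.122,-0.16,0],[0,0.28,-0.149,-0.16,0]]' 20; python3 -m creep '[[0,0.05,-0.027,0,0],[0,0.1,-0.053,0,0],[0,0.15,-0.08,0,0],[0,0.2,-0.106,0,0],[0,0.25,-0.133,0,0],[0,0.288,-0.153,0,0],[0,0.288,-0.153,0,0],[0,0.288,-0.153,0,0]]'
python3 - <<'E'
from h import *
o=bot.get_obs();R=np.array(o['tool_rot']);p=np.array(o['tool_pos'])
P=np.array([.549,-.2065,.088]); print(p,R,'d,ty:',R.T@(p-P),o['gripper_width'])
save('wrist','w1.png')
E
```

```text
time_s: 1.1
tool_pos: [0.4358, -0.4059, 0.3516]
tool_rot: [[0.946, 0.323, -0.0], [0.323, -0.946, 0.0], [-0.0, -0.0, -1.0]]
contact_force: [-0.3, -0.1, 0.3]
gripper_width: 0.0177
gripper_force: 0.0
time_s: 2.1
tool_pos: [0.6578, -0.1699, 0.3515]
tool_rot: [[0.946, 0.323, -0.001], [0.323, -0.946, -0.0], [-0.001, -0.0, -1.0]]
contact_force: [-0.6, 0.2, 0.0]
gripper_width: 0.0008
gripper_force: 0.0
[ 0.6578 -0.1699  0.3515] [[ 0.9464  0.3231 -0.0007]
 [ 0.3231 -0.9464 -0.    ]
 [-0.0006 -0.0002 -1.    ]] d,ty: [ 0.1146  0.0004 -0.2636] 0.0008161068612223617
```

View pics/w1.png

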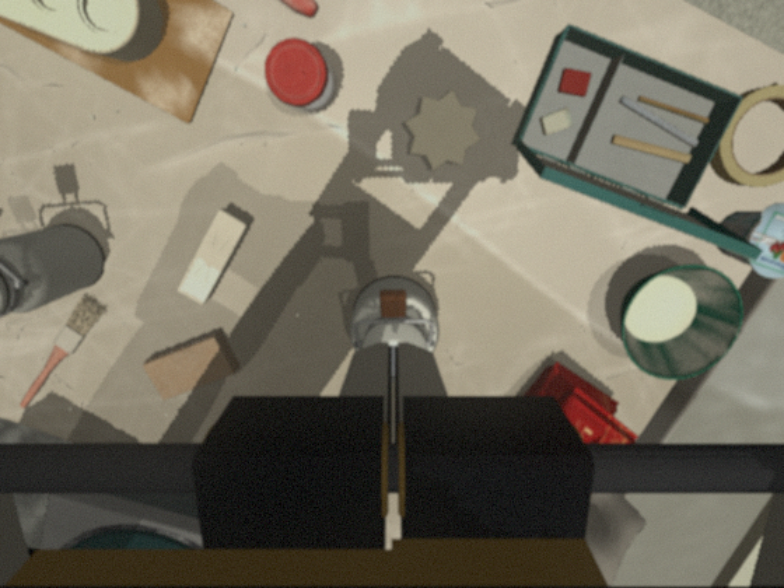

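The wrist picture shows the thumb piece at (393,303), in line with the finger slit at column 393. The crossbar is level in the picture, so the yaw is right. Descend behind it.

```bash
python3 -m creep '[[0,0,0,0.05,0],[0,0,0,0.1,0],[0,0,0,0.15,0],[0,0,0,0.19,0],[0,0,0,0.215,0],[0,0,0,0.232,0],[0,0,0,0.232,0],[0,0,0,0.232,0]]'
python3 - <<'E'
from h import *
c=bot.capture('scene')['pixels'];t=bot.capture('top')['pixels']
b=cv2.hconcat([c[120:270,260:430],t[120:270,330:500]]);cv2.imwrite('pics/s2.png',cv2.resize(b,None,fx=2.3,fy=2.3))
E
```

```text
time_s: 3.15
tool_pos: [0.6584, -0.17, 0.1213]
tool_rot: [[0.947, 0.323, 0.002], [0.323, -0.947, -0.0], [0.001, 0.001, -1.0]]
contact_force: [-0.4, -0.2, 0.1]
gripper_width: 0.0004
gripper_force: 0.0
```

View pics/s2.png

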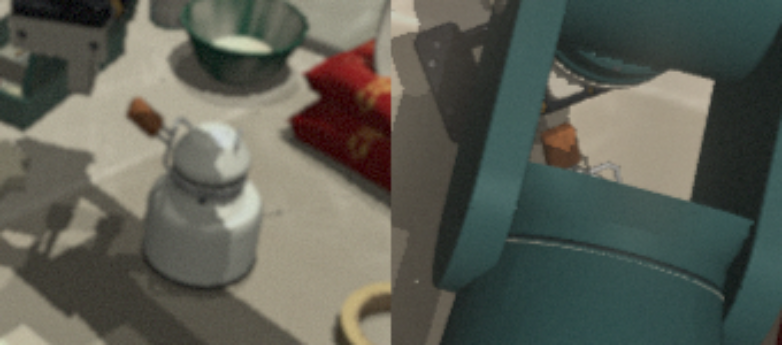

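The thumb piece is undisturbed at (145,115), with the fingers behind it and to the left at about (80,90). Push forward, rising along the arc.

```bash
python3 -m creep '[[0,-0.015,0,0,0],[0,-0.025,0,0,0],[0,-0.032,0,0,0],[0,-0.038,0,-0.003,0],[0,-0.044,0,-0.008,0],[0,-0.05,0,-0.013,0],[0,-0.055,0,-0.018,0],[0,-0.06,0,-0.021,0]]'
python3 - <<'E'
from h import *
c=bot.capture('scene')['pixels'];t=bot.capture('top')['pixels']
b=cv2.hconcat([c[120:270,260:430],t[120:270,330:500]]);cv2.imwrite('pics/s3.png',cv2.resize(b,None,fx=2.3,fy=2.3))
E
```

```text
time_s: 4.25
tool_pos: [0.601, -0.1891, 0.1413]
tool_rot: [[0.946, 0.323, 0.0], [0.323, -0.946, -0.0], [0.0, 0.0, -1.0]]
contact_force: [-0.7, -1.9, -0.2]
gripper_width: 0.0004
gripper_force: 0.0
```

View pics/s3.png

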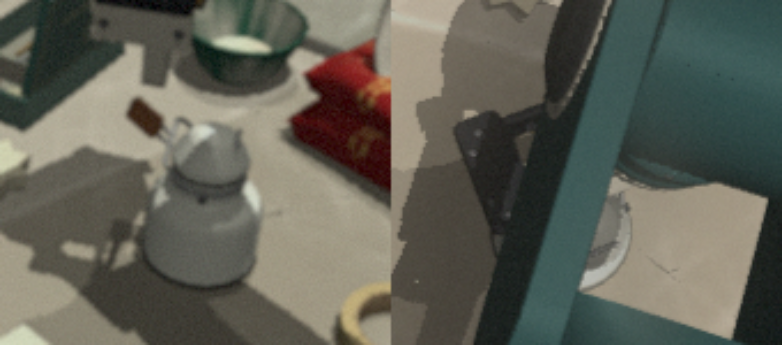

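Run:
```python
from h import *
c=bot.capture('scene');o=bot.get_obs();R=np.array(c['R']);t=np.array(c['t'])
for X in (o['tool_pos'],[.606,-.19,.128],[.549,-.2065,.133]):
    q=R@np.array(X)+t; u=np.array([c['fx']*q[0]/q[2]+c['cx'],c['fy']*q[1]/q[2]+c['cy']]); print(u,(u-[260,120])*2.3,q[2])
w=bot.capture('wrist');cv2.imwrite('pics/w3.png',cv2.resize(w['pixels'],None,fx=1.4,fy=1.4))
print(o['contact_force'],w['hand_eye'])
```

```text
[326.5757 166.9282] [153.1242 107.9349] 0.9793879590959443
[324.0868 171.5365] [147.3996 118.5339] 0.990364251245465
[354.8709 175.5143] [218.2031 127.6829] 0.9730022459275042
[0.3439 0.0953 0.4976] [[-0.0004 -0.9596 -0.2815  0.0778]
 [ 1.     -0.0006  0.0007  0.    ]
 [-0.0009 -0.2815  0.9596 -0.1931]
 [ 0.      0.      0.      1.    ]]
```

View pics/w3.png

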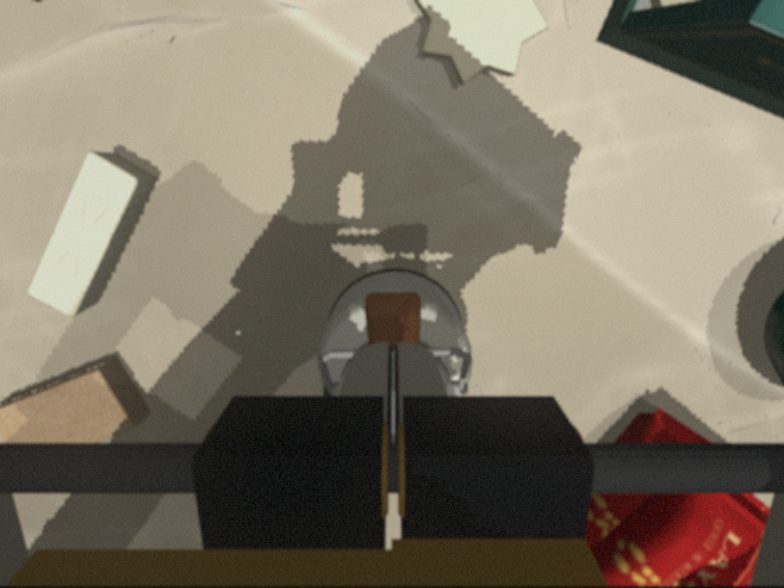

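Run:
```python
from h import *
c=bot.capture('scene');o=bot.get_obs();w=bot.capture('wrist')
print(w['fx'],w['fy'],w['cx'],w['cy'],o['tool_pos'],o['contact_force'],o['gripper_width'])
a=c['pixels'][110:220,290:390];a=cv2.resize(a,None,fx=4,fy=4,interpolation=cv2.INTER_CUBIC);b=a.copy()
R=np.array(c['R']);t=np.array(c['t']);TR=np.array(o['tool_rot'])
for k in (0,-.02,-.04):
    q=R@(np.array(o['tool_pos'])+TR@[0,0,k])+t; u=((c['fx']*q[0]/q[2]+c['cx']-290)*4,(c['fy']*q[1]/q[2]+c['cy']-110)*4); cv2.circle(b,tuple(int(x) for x in u),3,(0,0,255),-1)
out=cv2.hconcat([a,b]);out=cv2.convertScaleAbs(out,alpha=1.6)
cv2.imwrite('pics/s4.png',out)
```

```text
337.3468970599551 337.3468970599551 280.4222064721039 207.13315201602688 [ 0.6012 -0.189   0.1407] [ 0.1796 -0.874  -0.5034] 0.0005004230812531788
```

View pics/s4.png

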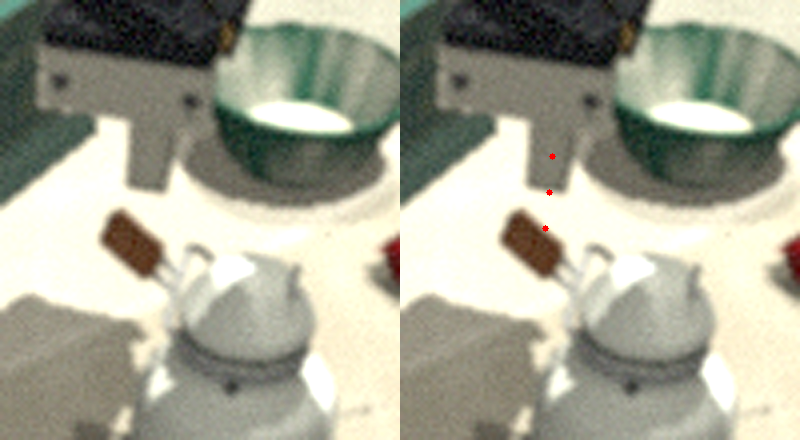

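The picture shows the finger ends at (150,190), about 20 mm short of the reported TCP, so the fingers passed over the thumb piece and it has not moved. I'll back off, go lower and push again with a 20 mm allowance.

```bash
python3 -m creep '[[0,0.025,0,-0.005,0],[0,0.05,0,-0.005,0],[0,0.06,0,0,0],[0,0.06,0,0.02,0],[0,0.06,0,0.035,0],[0,0.06,0,0.043,0],[0,0.06,0,0.043,0],[0,0.06,0,0.043,0]]'
python3 -m creep '[[0,-0.015,0,0,0],[0,-0.025,0,0,0],[0,-0.032,0,0,0],[0,-0.038,0,-0.003,0],[0,-0.044,0,-0.008,0],[0,-0.05,0,-0.013,0],[0,-0.055,0,-0.018,0],[0,-0.06,0,-0.021,0]]'
python3 - <<'E'
from h import *
c=bot.capture('scene')
cv2.imwrite('pics/s5.png',cv2.convertScaleAbs(cv2.resize(c['pixels'][110:220,290:390],None,fx=4,fy=4),alpha=1.5))
E
```

```text
time_s: 5.55
tool_pos: [0.6581, -0.1698, 0.0985]
tool_rot: [[0.946, 0.323, 0.001], [0.323, -0.946, -0.0], [0.001, 0.001, -1.0]]
contact_force: [-0.0, -0.5, -0.4]
gripper_width: 0.0005
gripper_force: 0.0
time_s: 6.55
tool_pos: [0.6021, -0.1892, 0.1208]
tool_rot: [[0.946, 0.323, 0.004], [0.323, -0.946, -0.001], [0.004, 0.002, -1.0]]
contact_force: [6.4, 1.0, 5.6]
gripper_width: 0.0003
gripper_force: 3.4
```

View pics/s5.png

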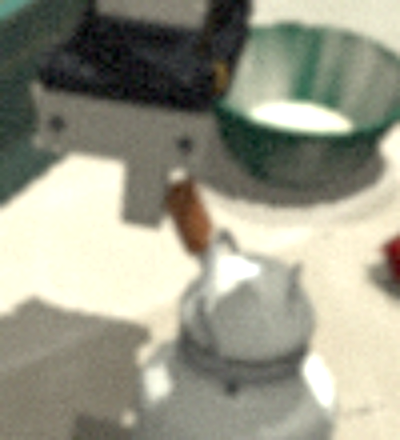

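The thumb piece has swung up to (188,215) and the fingers are pressing on it from behind. Continue over centre.

```bash
python3 -m creep '[[0,-0.008,0,-0.001,0],[0,-0.016,0,-0.002,0],[0,-0.024,0,-0.002,0],[0,-0.032,0,-0.002,0],[0,-0.04,0,-0.002,0],[0,-0.046,0,-0.002,0],[0,-0.052,0,-0.002,0],[0,-0.052,0,-0.002,0]]'
```

```text
time_s: 7.6
tool_pos: [0.5515, -0.2059, 0.1206]
tool_rot: [[0.947, 0.323, -0.001], [0.323, -0.947, 0.0], [-0.001, -0.0, -1.0]]
contact_force: [0.5, -0.3, 0.0]
gripper_width: 0.0003
gripper_force: 0.0
```

The force has dropped to zero, which suggests it snapped over. Nudge a little further, then retreat back and up.

```bash
python3 -m creep '[[0,-0.004,0,0,0],[0,-0.008,0,0,0],[0,-0.008,0,0,0],[0,0.005,0,0,0],[0,0.025,0,-0.01,0],[0,0.045,0,-0.05,0],[0,0.065,0,-0.1,0],[0,0.085,0,-0.15,0]]'
python3 -m creep '[[0,0.05,0,-0.03,0],[0,0.1,0,-0.06,0],[0,0.12,0.03,-0.06,0],[0,0.12,0.08,-0.06,0],[0,0.12,0.12,-0.06,0],[0,0.12,0.12,-0.06,0],[0,0.12,0.12,-0.06,0],[0,0.12,0.12,-0.06,0]]'
python3 - <<'E'
from h import *
c=bot.capture('scene')['pixels'];t=bot.capture('top')['pixels']
z=lambda i:cv2.resize(i,(390,390),interpolation=cv2.INTER_CUBIC)
cv2.imwrite('pics/s6.png',cv2.convertScaleAbs(cv2.hconcat([z(c[130:250,300:420]),z(t[150:270,350:470])]),alpha=1.3))
E
```

```text
time_s: 8.6
tool_pos: [0.6332, -0.1778, 0.2719]
tool_rot: [[0.946, 0.323, -0.001], [0.323, -0.946, 0.0], [-0.001, -0.0, -1.0]]
contact_force: [0.6, -0.8, 0.1]
gripper_width: 0.0005
gripper_force: 0.0
time_s: 9.6
tool_pos: [0.7848, -0.252, 0.3313]
tool_rot: [[0.946, 0.324, 0.0], [0.324, -0.946, -0.0], [0.0, 0.0, -1.0]]
contact_force: [0.2, 0.5, -0.3]
gripper_width: 0.0005
gripper_force: 0.0
```

View pics/s6.png

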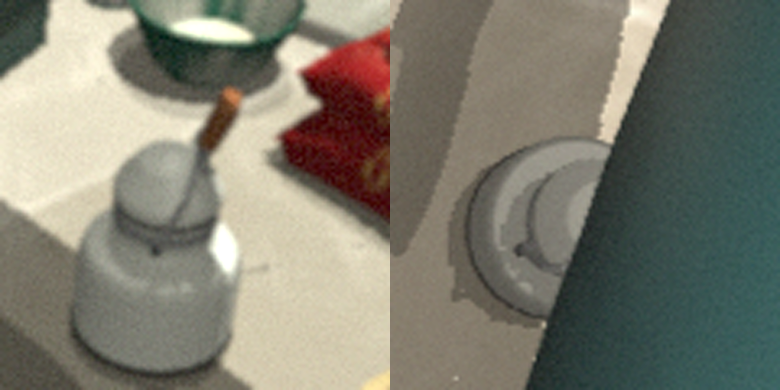

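The bail now leans to the front, with the thumb piece at crop (220,120), i.e. pixel (367.7,166.9). I'll check that against the model angle.

Run:
```python
from h import *
c=dict(np.load('cal_scene.npz'));b=np.array([.946,.323,0])
for a in(.9,1.0,1.1,1.2):
    X=np.array([.549,-.2065,.088])-b*.074*np.sin(a-.87)+[0,0,.074*np.cos(a-.87)]
    q=c['R']@X+c['t'];print(a,c['fx']*q[0]/q[2]+c['cx'],c['fy']*q[1]/q[2]+c['cy'])
```

```text
0.9 357.848426367829 162.82849409733365
1.0 361.7855582367173 163.7638826061402
1.1 365.62962964665246 165.02497055644645
1.2 369.33611456387433 166.59787186232637
```

The observed pixel matches about 1.2 rad, so the bail is home and free of the robot.

```bash
python3 -c "
from rig import bot
print(bot.hand_in())"
```

```text
the job is handed in; nothing more can be done
None
```

The low canister's bail snapped over centre and, from the last camera view, sits at about 1.2 rad (fully home); the arm is clear, it never went near the tall canister, and the job was handed in at about 10 s (no verdict was returned).

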